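Put the microscope objectives back in the rack in order of length

ROBOT

A 7-joint arm with a two-finger parallel gripper is mounted at the origin on the work surface. World frame = base frame: x ahead of the robot, y to its left, z up, the work surface at z = 0. Lengths are in mm, angles in rad, forces in N, time in s.
With the tool pointing down it reaches from about 375 to 925 mm from the base axis. Payload 3.1 kg.
Tool frame: the origin (TCP) lies midway between the tips of the shut fingers; the grasp point (between the pads) lies ctrl.hold_point_z behind it (ctrl.hold_point_z is the distance from the TCP to the grasp point, in mm); z points along the fingers, y is the line along which they close (so a half turn about z gives the same grasp; the last joint's range is limited). The gripper opens to 85 mm and grips with 20 to 120 N. Pads are 22 mm wide; open, the fingers measure 114 mm over their backs; the gripper's body (76 mm by 85 mm) begins 54 mm behind the grasp point. The pads swing forward as they close: fully open they stand 13 mm farther back than shut.
Start: joints at [-1.346, 0.383, 0.044, 1.598, -0.018, 1.161, -0.05], TCP at [206.173, 616.438, 231.269] pointing down, gripper open.
Joint ranges: [-2.61, 2.61], [-0.41, 2.15], [-1.48, 1.57], [0, 2.5], [-1.57, 4.71], [0.05, 1.97], [-2.85, 2.85]. Speed limits (rad/s): [2.79, 2.79, 3.14, 3.14, 3.14, 3.14, 3.14].

INTERFACE

Orientations are given as a unit quaternion [x, y, z, w].
In Python, from workcell import ctrl, claw, sensors, read_camera, trace, mark_of gives the robot as it stands. The module is installed in compiled form; this text tells all that it offers. Calls block until the motion is done:
- ctrl.move_to(position, orientation): joint-space move of the TCP to a pose.
- ctrl.move_l(position, frame=None, rate=150, contact_N=None): straight line of the TCP; frame=None keeps the orientation; rate is the mean speed in mm/s. With contact_N (N) it stops when the force on the tool has changed by that much, and returns True; else False.
- ctrl.move_joints(angles): joint-space move.
- claw.gripper_to(opening, grasp_force=None): finger opening in mm; grasp_force is the grip in N (None keeps the last); returns when the fingers have stopped.
- ctrl.wait(seconds).
- ctrl.solve_ik(position, orientation): joint angles nearest the present ones, or None.
- sensors.state(): the state.
- read_camera(name): name is "scene" or "top" or "wrist"; returns a dict with "color" (400x640x3 uint8, red, green, blue), "z_map" (400x640 float32, mm along the optical axis (not along the pixel's ray), 0 where there is no reading), "intrinsics" (3x3 intrinsics, pixels), "dist_coeffs" ([k1, k2, p1, p2, k3] as OpenCV has them; the pictures are not rectified), "origin" and "rotation" of the camera in the world. Camera axes: x right, y down, z forward; pixel columns grow to the right and rows downward; lengths in mm; the calibration is good to about 2 mm. A picture is of the moment at which its call begins.
A pose or a line that the arm cannot do raises ctrl.Unreachable and nothing moves.
- ctrl.sign_off(): hands the job in; it is judged then, once.
Trained networks look in a picture, given as the dict that the camera call returned (one of the last four; its "shot" number tells which), for a name from the list of things; names that differ only in an ending like _2 or _b are one class to them, and where a whole thing is asked for, a point or a joint stands for the part that bears it (a point fixed in the world has none). Each returns a list of dicts, best first, with "confidence" (0 to 1); they miss things now and then, are a little off and sometimes report something else, mostly with a low value. They report only what shows in the picture. A call takes as long as a camera call. They do not tell look-alikes from the thing itself.
- trace(name, picture): "pixels" (400x640 bool, what is visible of it).
- mark_of(name, picture): "position" ([x, y, z] in mm, in world coordinates, good to about 4 mm: a listed point, or the origin of a listed thing).
The state is a dict: "time": time; "q": joint angles; "qd": joint speeds; "effort": joint torques, N m; "tool_pos": TCP position; "eef_rot": TCP orientation; "wrist_force": force on the tool from outside, world axes, zero at the start; "ft_torque": the same for the moment, N m; "gripper_width": finger opening in mm; "grasp_force": force on a finger pad.
Only numpy, scipy, OpenCV 4.12 (cv2) and the standard library are available. Lean on these libraries where they do the work, as an engineer would, in place of code of your own. Each camera call takes 0.05 s, during which the arm holds its last target. There are 200 camera calls.

TASK

The objectives have been taken off the microscope, and the shortest one already stands in the end cup of the storage rack. Stand the other four in the empty cups, each upright in the well of its own cup, so that the row rises in length from the one already there to the longest at the far end. Leave the one in the rack in its cup, and set each one down gently, never dropping one or letting it fall over: they are delicate optics.

Things in the scene. Friction and masses are not known exactly. Their poses are not given: they have to be found in the camera images.
- obj_40: loose microscope objective, satin steel, 40 mm tall, the shortest of the four loose ones; stands upright on the bench on its 26 mm thread foot (5 mm high), nose up; barrel 32 mm in diameter from 5 to 31 mm above the foot, then a tapered nose. Origin: centre of the underside of the foot; z up along its axis.
- obj_49: loose microscope objective, satin steel, 49 mm tall, the second shortest of the four; stands upright on the bench on its 26 mm thread foot (5 mm high), nose up; barrel 32 mm in diameter from 5 to 37 mm above the foot, then a tapered nose. Origin: centre of the underside of the foot; z up along its axis.
- obj_58: loose microscope objective, satin steel, 58 mm tall, the second longest of the four; stands upright on the bench on its 26 mm thread foot (5 mm high), nose up; barrel 32 mm in diameter from 5 to 43 mm above the foot, then a tapered nose. Origin: centre of the underside of the foot; z up along its axis.
- obj_67: loose microscope objective, satin steel, 67 mm tall, the longest of the four; stands upright on the bench on its 26 mm thread foot (5 mm high), nose up; barrel 34 mm in diameter from 5 to 52 mm above the foot, then a tapered nose. Origin: centre of the underside of the foot; z up along its axis.
- obj_placed: the objective already standing in the rack, satin steel, 31 mm tall, 30 mm barrel, shorter than all the others; it stands in cup_a, at one end of the row. Loose: it stays where it is. Origin: centre of the underside of its foot; z up.
- cup_a: the black round end cup of the storage rack that holds obj_placed; it may be at either end of the row. Cup: 56 mm outside, a round well 48 mm wide and 3 mm deep; its floor is 2 mm above the cup's origin, its rim 5 mm. Origin: centre of the cup's underside, 10 mm above the bench. Fixed; place and heading of the whole rack vary.
- cup_b: one of the three middle cups of the rack, empty at the start (which of the three places it has varies); same shape and origin as cup_a. The five cups stand in a straight row, 62 mm from centre to centre.
- cup_c: one of the three middle cups of the rack, empty at the start (which of the three places it has varies); same shape and origin as cup_a. The five cups stand in a straight row, 62 mm from centre to centre.
- cup_d: one of the three middle cups of the rack, empty at the start (which of the three places it has varies); same shape and origin as cup_a. The five cups stand in a straight row, 62 mm from centre to centre.
- cup_e: the empty cup at the other end of the rack, four places (248 mm) from cup_a; same shape and origin as cup_a. The rack under the cups is a fixed aluminium rail, 318 x 60 mm, its top 10 mm above the bench.
Not all that is in view belongs to the job. Leave any yellow look-alike of the obj_67 alone. What is shaped like the obj_40 but blue is not meant.

How it is judged (in metres and radians):
At the end, for the whole second after the job is handed in: Each of the four objectives stands in the well of its own cup, within 13 mm of the cup's centre, foot on the cup's floor, upright (under 0.08 rad) and at rest; counting from cup_a they stand in the order 40, 49, 58, 67 mm; the 31 mm one still stands upright in cup_a, within 13 mm of its centre ((horizontal distance between obj_40 and cup_b below 0.013 m or horizontal distance between obj_40 and cup_c below 0.013 m or horizontal distance between obj_40 and cup_d below 0.013 m or horizontal distance between obj_40 and cup_e below 0.013 m) and horizontal distance between obj_40 and cup_a between 0.046 and 0.078 m and (horizontal distance between obj_49 and cup_b below 0.013 m or horizontal distance between obj_49 and cup_c below 0.013 m or horizontal distance between obj_49 and cup_d below 0.013 m or horizontal distance between obj_49 and cup_e below 0.013 m) and horizontal distance between obj_49 and cup_a between 0.108 and 0.14 m and (horizontal distance between obj_58 and cup_b below 0.013 m or horizontal distance between obj_58 and cup_c below 0.013 m or horizontal distance between obj_58 and cup_d below 0.013 m or horizontal distance between obj_58 and cup_e below 0.013 m) and horizontal distance between obj_58 and cup_a between 0.17 and 0.202 m and (horizontal distance between obj_67 and cup_b below 0.013 m or horizontal distance between obj_67 and cup_c below 0.013 m or horizontal distance between obj_67 and cup_d below 0.013 m or horizontal distance between obj_67 and cup_e below 0.013 m) and horizontal distance between obj_67 and cup_a between 0.232 and 0.264 m and horizontal distance between obj_placed and cup_a below 0.013 m and z of obj_40 in the frame of cup_a between -0.002 and 0.0045 m and angle between each of obj_40, obj_49, obj_58, obj_67, obj_placed's own z axis and vertical below 0.08 rad and linear speed of each of obj_40, obj_49, obj_58, obj_67, obj_placed below 0.02 m/s and angular speed of each of obj_40, obj_49, obj_58, obj_67, obj_placed below 0.2 rad/s and z of obj_49 in the frame of cup_a between -0.002 and 0.0045 m and z of obj_58 in the frame of cup_a between -0.002 and 0.0045 m and z of obj_67 in the frame of cup_a between -0.002 and 0.0045 m and z of obj_placed in the frame of cup_a between -0.002 and 0.0045 m); the robot touches nothing.
It fails at once if an objective is dropped or knocked away: it moves faster than 0.55 m/s (a fall of 15 mm) with no finger on it ((linear speed of obj_40 above 0.55 m/s and contact force between the fingers and obj_40 below 0.05 N) or (linear speed of obj_49 above 0.55 m/s and contact force between the fingers and obj_49 below 0.05 N) or (linear speed of obj_58 above 0.55 m/s and contact force between the fingers and obj_58 below 0.05 N) or (linear speed of obj_67 above 0.55 m/s and contact force between the fingers and obj_67 below 0.05 N) or (linear speed of obj_placed above 0.55 m/s and contact force between the fingers and obj_placed below 0.05 N)).
It fails at once if an objective falls over or is tipped far (over 0.7 rad) (angle between any of obj_40, obj_49, obj_58, obj_67, obj_placed's own z axis and vertical above 0.7 rad).
It also fails if it takes over 112 s, if anything falls off the work surface, if the arm or the gripper's body presses on something with over 40 N, if the wrist force passes 120 N, or if a joint passes its speed limit or range.

## Working session

There is one attempt and no reset: what is moved stays moved. The work goes in short steps, each a Python script; the robot and the scene stay as the last script left them, time stands still between calls to the robot, and variables do not carry over. Pictures are saved under pics/ and viewed, at most 14 in all, crops included, and the job is handed in when it is done.

```bash
mkdir -p pics
python3 - <<'E'
from workcell import ctrl, claw, sensors, read_camera, trace, mark_of
import cv2, numpy as np
print(ctrl.hold_point_z, sensors.state())
for n in ["top","scene"]:
    p=read_camera(n); cv2.imwrite(f"pics/{n}0.png",p["color"][:,:,::-1])
    print(n,p["origin"],p["rotation"],p["intrinsics"],p["dist_coeffs"])
    for o in ["obj_40","obj_49","obj_58","obj_67","obj_placed","cup_a","cup_b","cup_e"]:
        print(o,[(np.round(d["position"]).tolist(),round(d["confidence"],2)) for d in mark_of(o,p)])
E
```

```text
18.700000000000003 {'time': 0.0, 'q': array([-1.34579837,  0.38386276,  0.04380883,  1.59959156, -0.01793464,
        1.16119286, -0.04992185]), 'qd': array([-0.00053333,  0.00021816,  0.00016568,  0.00046119, -0.00189378,
       -0.00040258, -0.00075037]), 'effort': array([ 2.22040953e-04, -4.33445406e+01,  1.02452450e+00, -2.49519235e+01,
        1.04739581e-02,  1.11320938e-02, -2.00878793e-05]), 'tool_pos': array([205.873401  , 615.53193201, 229.8606749 ]), 'eef_rot': array([ 1.60665905e-01,  9.87007951e-01, -1.32132394e-03, -1.62829481e-04]), 'wrist_force': array([ 0.10244101, -0.10077356, -0.28899694]), 'ft_torque': array([ 0.00723253, -0.06749222,  0.00829658]), 'grasp_force': 0.0, 'gripper_width': 85.62195249722325}
top [ 380.09227229   17.33994136 1055.41903144] [-0.70145783  0.7098795  -0.0456443   0.04409757] [[367.49389775   0.         322.60073927]
 [  0.         367.49389775 205.7756117 ]
 [  0.           0.           1.        ]] [0.00967915 0.         0.         0.         0.        ]
obj_40 [([487.0, -356.0, 2.0], 0.68), ([409.0, 303.0, -1.0], 0.66), ([439.0, -213.0,
[... 2363 characters left out ...]
.0, -2.0], 0.83), ([435.0, -212.0, -3.0], 0.76), ([458.0, 227.0, 5.0], 0.68), ([431.0, -59.0, -1.0], 0.61), ([377.0, 228.0, 0.0], 0.59), ([481.0, -356.0, -1.0], 0.54), ([617.0, -121.0, 8.0], 0.21)]
obj_placed [([665.0, 60.0, 13.0], 0.75)]
cup_a [([647.0, 1.0, 9.0], 0.9), ([664.0, 58.0, 14.0], 0.87), ([626.0, -55.0, 10.0], 0.76), ([600.0, -181.0, 14.0], 0.68), ([612.0, -118.0, 10.0], 0.61)]
cup_b [([647.0, 1.0, 9.0], 0.9), ([664.0, 58.0, 14.0], 0.87), ([626.0, -55.0, 10.0], 0.76), ([600.0, -181.0, 14.0], 0.68), ([612.0, -118.0, 10.0], 0.61)]
cup_e [([647.0, 1.0, 9.0], 0.9), ([664.0, 58.0, 14.0], 0.87), ([626.0, -55.0, 10.0], 0.76), ([600.0, -181.0, 14.0], 0.68), ([612.0, -118.0, 10.0], 0.61)]
```

View pics/top0.png

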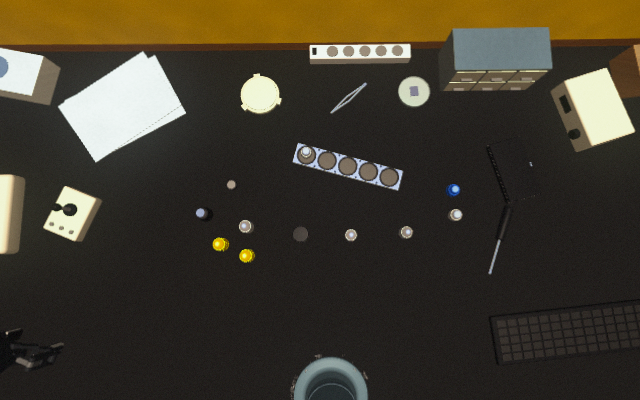

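View pics/scene0.png

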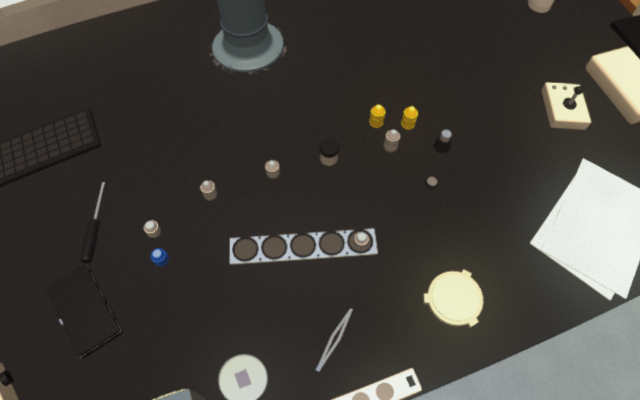

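The top view shows the rail from (306,153), with the placed objective, to (389,177). The steel objectives are at (246,227), (351,235), (406,232) and (456,215). The two yellow ones and the blue one are decoys. Next I measure heights and centres from depth.

```bash
cat > h.py <<'E'
from workcell import ctrl, claw, sensors, read_camera, trace, mark_of
import cv2, numpy as np
from scipy.spatial.transform import Rotation as R
def cloud(p):
    r,c=np.indices(p["z_map"].shape); z=p["z_map"].ravel()
    uv=np.stack([c.ravel(),r.ravel()],1).astype(np.float64).reshape(-1,1,2)
    n=cv2.undistortPoints(uv,np.array(p["intrinsics"]),np.array(p["dist_coeffs"])).reshape(-1,2)
    P=np.c_[n,np.ones(len(n))]*z[:,None]
    rot=np.array(p["rotation"]); M=R.from_quat(rot) if rot.size==4 else R.from_matrix(rot)
    W=M.apply(P)+p["origin"]; W[z==0]=np.nan
    return W.reshape(400,640,3)
def near(W,xy,r,zlo=8,zhi=100):
    P=W.reshape(-1,3); P=P[~np.isnan(P[:,0])]
    return P[(np.hypot(*(P[:,:2]-xy).T)<r)&(P[:,2]>zlo)&(P[:,2]<zhi)]
def row(marks,end):
    """fit straight row with 62 pitch; marks Nx2, end = cup_a guess"""
    m=np.array(marks); c=m.mean(0); d=np.linalg.svd(m-c)[2][0]
    if d@(c-end)<0:d=-d
    k=np.round((m-end)@d/62); o=(m-k[:,None]*62*d).mean(0)
    return o,d
E
python3 - <<'E'
from h import *
obs=[(456,226),(432,-60),(437,-212),(484,-356)]
cups=[]
for n in ["top","scene"]:
    p=read_camera(n); W=cloud(p)
    for o in obs:
        P=near(W,o,35); t=P[P[:,2]>P[:,2].max()-6]
        print(n,o,len(P),np.round(np.sort(P[:,2])[[-1,-5,-10]],1),t[:,:2].mean(0).round(1),((P.min(0)+P.max(0))/2).round(1), (np.ptp(P,axis=0)).round(1))
    b=near(W,(440,120),150,-20,6);print("bench",b[:,2].mean(),b[:,2].std())
    ms=[d["position"][:2] for d in mark_of("cup_a",p)]; cups+=ms
    o,d=row(ms,np.array([666,60])); print("row",o,d)
    for k in range(5):
        f=near(W,o+62*k*d,15,0,40); print(k,len(f),np.median(f[:,2]))
o,d=row(cups,np.array([666,60])); print("row",o,d)
E
```

```text
top (456, 226) 154 [70.6 69.1 67.4] [455.5 227.9] [455.5 227.2  39.3] [32.1 32.4 62.5]
top (432, -60) 113 [54.  51.2 49.7] [429.5 -61.1] [429.4 -62.   31.9] [30.8 30.7 44.1]
top (437, -212) 134 [63.3 60.6 58.7] [ 435.4 -214.8] [ 435.3 -213.8   35.7] [30.4 30.  55.2]
top (484, -356) 133 [45.7 42.6 42. ] [ 483.6 -357.3] [ 482.6 -356.3   27. ] [30.2 31.8 37.4]
bench 0.30340402546986056 1.9260888769457762
row [662.41396584  62.3357034 ] [-0.26063404 -0.96543767]
0 67 28.105898304807624
1 82 12.102393925909496
2 83 12.361961026722838
3 82 12.12116030146558
4 81 12.485706420960469
scene (456, 226) 294 [72.5 71.2 70. ] [458.  226.3] [459.8 223.6  40.3] [32.7 41.1 64.5]
scene (432, -60) 217 [54.3 53.1 52.4] [433.3 -61.8] [433.5 -62.2  31.3] [29.9 32.1 45.9]
scene (437, -212) 259 [64.1 62.3 61.6] [ 437.5 -216.7] [ 439.8 -216.3   36.2] [28.5 32.9 55.9]
scene (484, -356) 245 [47.5 45.5 44.8] [ 484.1 -358.2] [ 480.  -357.2   27.8] [43.  36.9 39.3]
bench 2.0948310068535134 1.7913249631887072
row [664.98224627  60.42843953] [-0.27017941 -0.96281   ]
0 47 36.13530548778829
1 139 14.198959210141197
2 143 13.976183057196295
3 139 14.043561444174202
4 140 15.032627655564397
row [663.60914363  61.34122979] [-0.26449828 -0.96438616]
```

Heights resolve clearly: (456,227) is the 67, (436,-214) the 58, (431,-61) the 49 and (484,-357) the 40. I'll refine the rack pose with a rail rectangle fit, then pick up the 40.

```bash
cat >> h.py <<'E'
def quat(y):
    """tool down, closing axis along y (2D)"""
    y=np.r_[np.array(y)/np.linalg.norm(y),0]; z=np.array([0,0,-1.]); x=np.cross(y,z)
    return R.from_matrix(np.c_[x,y,z]).as_quat()
def best(pos,y):
    q0=sensors.state()["q"]; c=[]
    for s in (1,-1):
        q=quat(s*np.array(y)); j=ctrl.solve_ik(pos,q)
        if j is not None:c.append((np.abs(np.array(j)-q0).max(),q))
    return min(c,key=lambda t:t[0])[1]
H=18.7; UP=150
def pick(xy,y,h):
    q=best([*xy,UP],y); claw.gripper_to(60)
    ctrl.move_to([*xy,UP],q); ctrl.move_l([*xy,h-H],rate=100)
    claw.gripper_to(20,grasp_force=30); s=sensors.state()
    print("grip",s["gripper_width"],s["grasp_force"],s["tool_pos"],s["time"])
def place(xy,y,h):
    ctrl.move_l([*sensors.state()["tool_pos"][:2],UP],rate=150)
    q=best([*xy,UP],y); ctrl.move_to([*xy,UP],q)
    zf=12+h-H; print("hold",sensors.state()["gripper_width"])
    ctrl.move_l([*xy,zf+6],rate=100); ctrl.wait(.2)
    hit=ctrl.move_l([*xy,zf-3],rate=15,contact_N=4); s=sensors.state()
    print("down",hit,s["tool_pos"][2]-zf,s["wrist_force"],s["gripper_width"])
    return hit and abs(s["tool_pos"][2]-zf)<4
def release(xy):
    claw.gripper_to(60); ctrl.move_l([*xy,UP],rate=120); print(sensors.state()["time"])
E
python3 - <<'E'
from h import *
for n in ["top","scene"]:
    W=cloud(read_camera(n)); P=near(W,(632,-61),175,5,20)
    P=P[np.abs((P[:,:2]-[632,-61])@[.965,-.26])<45]
    print(n,cv2.minAreaRect(P[:,:2].astype(np.float32)),P[:,:2].mean(0))
pick((484,-357.5),(0,1),24)
ctrl.move_l([484,-357.5,60],rate=60)
print(sensors.state()["gripper_width"])
p=read_camera("wrist"); cv2.imwrite("pics/w1.png",p["color"][:,:,::-1])
E
```

```text
top ((635.845947265625, -59.29924011230469), (325.93017578125, 81.42884826660156), 75.82433319091797) [626.98423997 -64.65269188]
scene ((631.9555053710938, -62.09074401855469), (345.09381103515625, 89.54475402832031), 74.94735717773438) [631.95683163 -67.06528566]
grip 30.900756816336205 29.812896251678467 [ 484.36500181 -357.85063789    5.85118932] 7.075
30.70494964778337
```

View pics/w1.png

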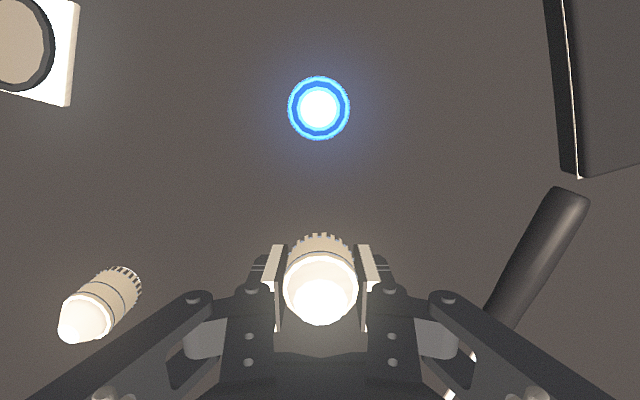

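The 40 is held squarely between the pads, at (320,280) in the picture. Next I refine the cup centres from the mask centroids.

```bash
cat >> h.py <<'E'
def onplane(p,uv,z):
    n=cv2.undistortPoints(np.array(uv,float).reshape(-1,1,2),np.array(p["intrinsics"]),np.array(p["dist_coeffs"])).reshape(-1,2)
    rot=np.array(p["rotation"]); M=R.from_quat(rot) if rot.size==4 else R.from_matrix(rot)
    v=M.apply(np.c_[n,np.ones(len(n))]); o=np.array(p["origin"])
    return (o+v*((z-o[2])/v[:,2])[:,None])[:,:2]
def cups(n):
    p=read_camera(n); out=[]
    for d in trace("cup_b",p):
        m=d["pixels"]
        if m.sum()<60: continue
        (u,v),(a,b),_=cv2.fitEllipse(max(cv2.findContours(m.astype(np.uint8),0,1)[0],key=len))
        xy=onplane(p,[[u,v]],14)[0]
        print(n,xy.round(1),m.sum(),round(a,1),round(b,1),round(d["confidence"],2)); out.append(xy)
    return out
E
python3 - <<'E'
from h import *
E0=np.array([664,61]); al=[]
for n in ["top","scene"]:
    c=[x for x in cups(n) if np.hypot(*(x-E0))>40]; al+=c; print(row(c,E0))
print(row(al,E0))
E
```

```text
top [647.2   2.2] 301 18.3 19.1 0.8
top [630.5 -58.3] 294 18.3 18.6 0.73
top [ 612.8 -117.7] 287 18.1 18.4 0.73
top [ 595.9 -176.9] 302 18.6 19.0 0.68
top [664.9  60.8] 190 17.4 17.6 0.62
(array([664.43301474,  61.2973014 ]), array([-0.27637675, -0.96104937]))
scene [ 594.9 -179.2] 498 23.1 25.7 0.88
scene [665.1  60.7] 306 23.5 24.2 0.82
scene [647.5   1.4] 493 23.1 25.3 0.79
scene [631.4 -57.7] 498 23.7 24.9 0.64
scene [ 613.3 -117.7] 520 23.5 26.3 0.6
(array([665.32644959,  60.44422548]), array([-0.28090255, -0.9597363 ]))
(array([664.88179791,  60.8706121 ]), array([-0.27865298, -0.96039186]))
```

Both views agree within 1 mm, so I place the 40.

```bash
cat >> h.py <<'E'
O=np.array([664.9,60.9]); D=np.array([-.2787,-.9604]); N=np.array([D[1],-D[0]])
E
python3 - <<'E'
from h import *
c=O+62*D; ok=place(c,N,24)
p=read_camera("wrist"); cv2.imwrite("pics/w2.png",p["color"][:,:,::-1])
if ok: release(c)
p=read_camera("wrist"); cv2.imwrite("pics/w3.png",p["color"][:,:,::-1])
E
```

```text
hold 30.895003010220876
down True 0.5732932820024246 [-0.23707735 -0.35543041  4.10491575] 30.746123521281827
14.35
```

View pics/w3.png

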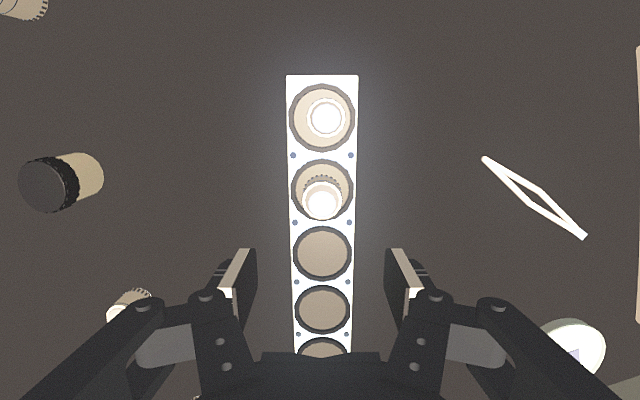

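The 40 stands centred in the second cup, at (322,190). I do the 49 and 58 next.

Run:
```python
from h import *
for k,xy,h in [(2,(431.5,-61.7),25),(3,(436.7,-215.3),26)]:
    pick(xy,N,h)
    c=O+62*k*D
    if not place(c,N,h): print("STOP"); break
    release(c)
p=read_camera("wrist"); cv2.imwrite("pics/w4.png",p["color"][:,:,::-1])
```

```text
grip 31.615461025824075 29.433122277259827 [431.6275328  -61.44449012   6.71793409] 17.4583
hold 31.417445544903305
down True 0.5602302257640979 [-0.17242153 -0.08973552  5.11686433] 31.114726845844196
23.0667
grip 31.186184947699264 29.55218642950058 [ 436.83011844 -215.22461515    7.74798436] 26.2
hold 31.0954608816102
down True 0.5235148528707612 [0.20457023 0.04259486 4.67447382] 31.2982397781126
31.8083
```

View pics/w4.png

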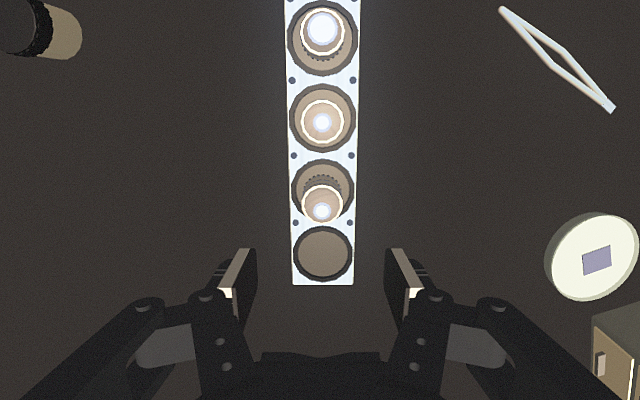

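The 40, 49 and 58 stand centred, with only the end cup at (322,253) empty. Now the 67.

Run:
```python
from h import *
h=28; pick((456.7,227.1),(.53,.85),h)
c=O+248*D
if place(c,N,h):
    release(c)
    ctrl.move_l([450,-150,220],rate=200)
ctrl.wait(.3)
for n in ["top","scene"]:
    p=read_camera(n); cv2.imwrite(f"pics/{n}1.png",cv2.resize(p["color"][100:300,200:480,::-1],None,fx=2.5,fy=2.5)); W=cloud(p)
    for k in range(5):
        x=O+62*k*D; P=near(W,x,24,20,110); t=P[P[:,2]>P[:,2].max()-6] if len(P) else P
        print(n,k,len(P),P[:,2].max().round(1) if len(P) else 0,(t[:,:2].mean(0)-x).round(1) if len(P) else 0)
print(sensors.state()["time"])
```

```text
grip 33.476637353106035 29.714724719524384 [457.20980348 227.60290801   9.93141061] 35.3833
hold 33.42765452497981
down True 0.6730387451270445 [-0.31428595  0.66290461  4.05540433] 33.110199451476745
41.6583
top 0 98 48.0 [ 2.6 -0.2]
top 1 120 56.7 [-1.1 -1.4]
top 2 124 64.6 [-1.8 -1.1]
top 3 133 73.5 [-0.8  0. ]
top 4 165 81.4 [-0.3  1. ]
scene 0 168 48.5 [ 4.9 -1.1]
scene 1 235 60.0 [ 2.2 -0.6]
scene 2 251 66.0 [ 2.  -1.6]
scene 3 272 75.9 [ 2.  -1.1]
scene 4 321 83.8 [1.7 0.7]
43.025
```

View pics/scene1.png

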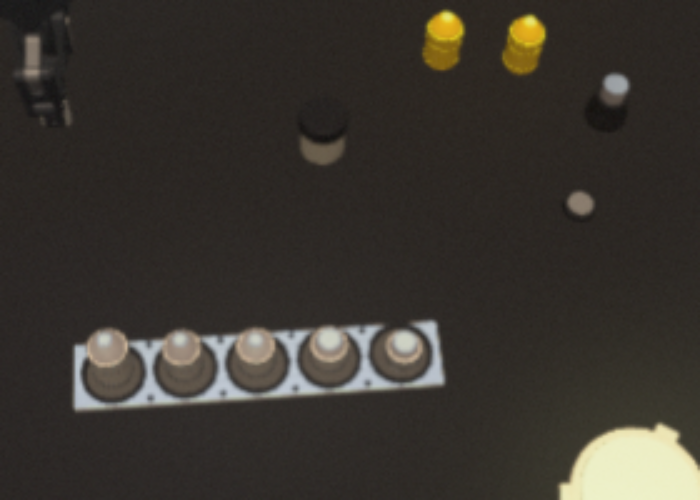

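All five stand upright and centred, rising from the right end cup at (400,350) to the left end cup at (110,365). The arm is clear, so I hand in.

```bash
python3 -c "
from workcell import ctrl
print(ctrl.sign_off())"
```

```text
the job is handed in; nothing more can be done
None
```

The job is handed in: the 40, 49, 58 and 67 mm objectives stand upright in order from cup_a, within about 3 mm of their cup centres by camera depth, and the 31 mm one is still in cup_a (about 43 s used; the hand-in call returned no verdict).

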